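# Meter two wing nuts from the bench hopper

### The job

Two small three-bay hoppers stand on the mending bench; one holds wing nuts, the other plain round bushings. Draw the gate of the wing-nut hopper partly open by its knob, just far enough that the wing nuts in its two far bays drop into the dish below while the third stays in the hopper, then push the gate fully home again and let go. Leave the gate of the bushing hopper shut.

Things in the scene. Friction and masses are not known exactly. Their poses are not given: they have to be found in the camera images.
- nut_hopper: Tin hopper fixed to the bench on a wooden stand 214 x 110 mm; origin at the stand's centre, on the bench. Along x a row of three open-topped square bays, 36 mm inside, 4 mm dividers, centres at x = +40 (far), 0 (middle), -40 mm (near); bay floor (the gate) 85 mm up, flared lips 137 mm up. The gate's knob stands on the -x side, facing the robot.
- nut_gate (a joint): Travel (m) of the steel bottom gate, drawn out along the hopper's -x. 0 = home (a stop), starts at 0 to 0.008, stop at 0.130; about 2 N friction, stays where left. It uncovers the far bay first: far bay fully open at 0.046, middle at 0.086; the near bay begins to open at 0.090, but its nut is dragged to the near side and drops only beyond about 0.107. 0.090 to 0.102 drops two.
- nut_gate_knob (a point): Grip point on the axis of the gate's upright round wooden knob (20 mm diameter, 85 to 140 mm above the bench; this point at 122 mm). Moves with the gate. Its x axis points along the slide towards the hopper: draw along -x, push home along +x; z up. With the gate home the stand's rails (89 mm high) begin 49 mm along +x, the tin bays (137 mm high) at 88 mm.
- nut_dish: Loose steel dish, 168 x 90 mm, 30 mm high, 3 mm walls, standing on the hopper's 8 mm foot board below the bays; origin at the centre of its underside, long side (x) along the gate's slide.
- nut_far: Zinc wing nut (hub 14 mm across, 28 mm over the wings, 16 mm high) lying loose in the wing-nut hopper, in the far bay (farthest from the knob); origin at the centre of the hub's underside.
- nut_mid: Zinc wing nut (hub 14 mm across, 28 mm over the wings, 16 mm high) lying loose in the wing-nut hopper, in the middle bay; origin at the centre of the hub's underside.
- nut_near: Zinc wing nut (hub 14 mm across, 28 mm over the wings, 16 mm high) lying loose in the wing-nut hopper, in the near bay (nearest the knob), the one to keep; origin at the centre of the hub's underside.
- bush_gate (a joint): Travel of the gate of the other hopper, the same in make but holding three round steel bushings (24 mm diameter, 12 mm high); 0 = home, starts at 0 to 0.008. To be left alone. The two hoppers stand left and right of the bench centre in either order.

How it is judged (in metres and radians):
On the way:
1. with the gate drawn open, the far and middle wing nuts lie in the dish and the near one is still in the hopper (x of nut_far in the frame of nut_dish between -0.083 and 0.083 m and y of nut_far in the frame of nut_dish between -0.045 and 0.045 m and z of each of nut_far, nut_mid in the frame of nut_dish below 0.035 m and x of nut_mid in the frame of nut_dish between -0.083 and 0.083 m and y of nut_mid in the frame of nut_dish between -0.045 and 0.045 m and height (world z) of nut_near above 0.078 m and distance of nut_near from where it was at the start of the episode below 0.05 m and value of joint nut_gate above 0.05 m), for 0.2 s.
At the end, for the whole second after the job is handed in: The far and middle wing nuts lie at rest in the dish, the near wing nut is still in the hopper (above 78 mm, within 50 mm of its start), the wing-nut gate is home to within 12 mm and the bushing gate is within 14 mm of home (x of nut_far in the frame of nut_dish between -0.083 and 0.083 m and y of nut_far in the frame of nut_dish between -0.045 and 0.045 m and z of each of nut_far, nut_mid in the frame of nut_dish below 0.035 m and x of nut_mid in the frame of nut_dish between -0.083 and 0.083 m and y of nut_mid in the frame of nut_dish between -0.045 and 0.045 m and height (world z) of nut_near above 0.078 m and distance of nut_near from where it was at the start of the episode below 0.05 m and value of joint nut_gate below 0.012 m and value of joint bush_gate below 0.014 m and linear speed of each of nut_far, nut_mid, nut_near below 0.02 m/s); the robot touches nothing.
It fails at once if the bushing hopper's gate is drawn open (beyond 20 mm) (value of joint bush_gate above 0.02 m).
It fails at once if the third wing nut drops out of the hopper (height (world z) of nut_near below 0.07 m).
It also fails if it takes over 38 s, if anything falls off the work surface, if the arm or the gripper's body presses on something with over 40 N, if the wrist force passes 120 N, or if a joint passes its speed limit or range.

### The arm

A 6-joint arm with a two-finger parallel gripper is mounted at the origin on the work surface. World frame = base frame: x ahead of the robot, y to its left, z up, the work surface at z = 0. Lengths are in m, angles in degrees, forces in N, time in s.
With the tool pointing down it reaches from about 0.25 to 0.8 m from the base axis. Payload 3.9 kg.
Tool frame: the origin (TCP) lies on the centre line of the jaws, within the pads' length; the fingertips stand 17 mm ahead of it and the grasp point (between the pads) lies 2 mm behind it; z points along the fingers, y is the line along which they close (so a half turn about z gives the same grasp; the last joint's range is limited). The gripper opens to 85 mm and grips with 20 to 120 N. Pads are 22 mm wide; open, the fingers measure 114 mm over their backs; the gripper's body (76 mm by 85 mm) begins 54 mm behind the grasp point. The pads swing forward as they close: fully open they stand 13 mm farther back than shut.
Start: joints at [74.485, 14.897, -7.913, 67.191, 0, 90], TCP at [0.14, 0.506, 0.248] pointing down, gripper open.
Joint ranges: [-159.42, 159.42], [-47.68, 98.78], [-73.54, 78.23], [-108.79, 121.32], [-90, 84.71], [-180, 180]. Speed limits (degrees/s): [147.25, 147.25, 180, 180, 180, 180].

### API

Orientations are given as [roll, pitch, yaw] about the fixed x, y, z axes, in that order (R = Rz(yaw) Ry(pitch) Rx(roll)).
In Python, from plant import env, optics, order gives the robot as it stands. The module is installed in compiled form; this text tells all that it offers.
- The arm moves only by the tool send_rows, never from a script. Its arguments are lists of equal length, an entry for each row: "offset": the shift along the tool's x, y, z normalised to -1 to 1, where 1 is 0.25 m, a list of three; "rotation": the turn, a rotation vector about the tool's x, y, z normalised to -1 to 1, where 1 is pi/2 rad, a list of three; "fingers": the closure, from 0 (fully open) to 1 (shut). A call has 1 to 20 rows; each row is the pose to reach, as a shift and turn from the pose commanded when the call began, along the tool's axes at that moment; what a row does not reach only later rows make up. A row lasts 1/12 s, in which the tool goes at most 41.7 mm and 7.16 degrees, less where a joint would pass 70% of its speed; a pose out of reach is approached as far as the arm can. A call with a number of a shift or a turn outside -1 to 1 is refused whole. A call with a gripper value outside its range is refused whole. The fingers move at their own pace and stop on an object; the grip force is fixed at half the most. Time passes only in rows, so rows that repeat a pose let the fingers close. It gives the time, the measured TCP pose, the force, the opening and the grip force at its end, in the units of the state.
- env.observe(): the state, without advancing time (a new reading comes with each control period).
- optics.snapshot(name): name is "scene" or "side" or "wrist"; returns a dict with "color" (420x560x3 uint8, red, green, blue), "fx", "fy", "cx", "cy" (pixels), "T" (4x4, takes a point from camera to world coordinates). Camera axes: x right, y up, looking along -z (the intrinsics and any distortion apply to the point x, -y, -z); pixel columns grow to the right and rows downward; lengths in m; the calibration is good to about 2 mm. A picture is of the moment at which its call begins. There is no depth.
- order.sign_off(): hands the job in; it is judged then, once.
The state is a dict: "clock": time; "joint_pos": joint angles; "joint_velocities": joint speeds; "tau": joint torques, N m; "tcp_pos": TCP position; "ee_rot": TCP orientation; "contact_force": force on the tool from outside, world axes, zero at the start; "wrist_torque": the same for the moment, N m; "opening": opening from 0.0 (shut) to 1.0 (fully open); "finger_force": force on a finger pad.
Only numpy, scipy, OpenCV 4.12 (cv2) and the standard library are available. Lean on these libraries where they do the work, as an engineer would, in place of code of your own. Each camera call takes 0.05 s, during which the arm holds its last target. There are 200 camera calls.

## Working session

There is one attempt and no reset: what is moved stays moved. The work goes in short steps, Python scripts to look and compute and a tool call to move; the robot and the scene stay as the last step left them, time stands still between calls to the robot, and variables do not carry over. Pictures are saved under pics/ and viewed, at most 10 in all, crops included, and the job is handed in when it is done.

Besides the shell and the picture viewer there is one more tool, called after ">>>" as name(argument=value, ...), one argument or row to a line, values as JSON. send_rows: Moves the arm, as the interface text tells. Its arguments: {"type":"object","properties":{"offset":{"type":"array"},"rotation":{"type":"array"},"fingers":{"type":"array"}},"required":["offset","rotation","fingers"]}

```bash
mkdir -p pics
python3 - <<'E'
from plant import env, optics, order
import cv2,numpy as np
print(env.observe())
for n in ("scene","side"):
    s=optics.snapshot(n); cv2.imwrite(f"pics/{n}0.png",s["color"][:,:,::-1]); print(n,s["fx"],s["fy"],s["cx"],s["cy"],s["T"].round(4).tolist(),[k for k in s])
E
```

```text
{'clock': 0.0, 'joint_pos': array([ 7.44827924e+01,  1.49354967e+01, -7.98717351e+00,  6.71889730e+01,
        3.71762687e-04,  8.99986193e+01]), 'joint_velocities': array([-0.01640442, -0.06210492,  0.06043159,  0.05774291, -0.03757168,
        0.06301403]), 'tau': array([-2.22632953e-03, -4.05672920e+01,  2.53926873e+01,  1.87586888e-02,
       -2.51581023e-04, -6.80153363e-06]), 'tcp_pos': array([0.14027591, 0.50523667, 0.24745768]), 'ee_rot': array([-1.79888357e+02, -3.74452419e-04,  1.64484172e+02]), 'contact_force': array([0.10542872, 0.60674806, 0.06403189]), 'wrist_torque': array([-0.00213692, -0.02747963, -0.05566731]), 'finger_force': 0.0, 'opening': 0.9960046201349}
scene 397.245002140166 397.245002140166 281.80598811017603 210.92415536854168 [[-0.4595, -0.674, 0.5785, 1.0152], [0.8882, -0.3501, 0.2976, 0.2033], [0.0019, 0.6506, 0.7594, 0.5857], [0.0, 0.0, 0.0, 1.0]] ['color', 'fx', 'fy', 'cx', 'cy', 'T']
side 442.0776854617638 442.0776854617638 278.8756503012614 200.5897262782698 [[-0.9996, -0.0291, 0.0038, 0.6239], [0.0235, -0.7178, 0.6959, 0.473], [-0.0176, 0.6957, 0.7182, 0.616], [0.0, 0.0, 0.0, 1.0]] ['color', 'fx', 'fy', 'cx', 'cy', 'T']
```

View pics/scene0.png

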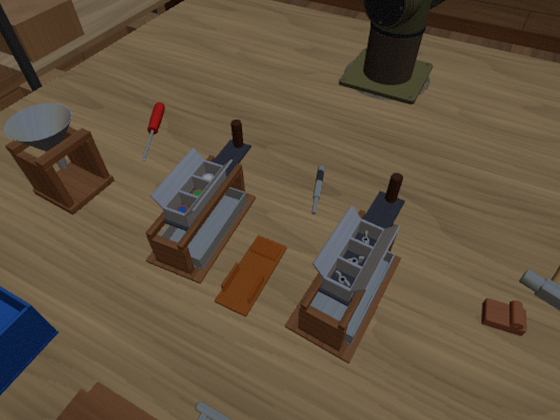

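View pics/side0.png

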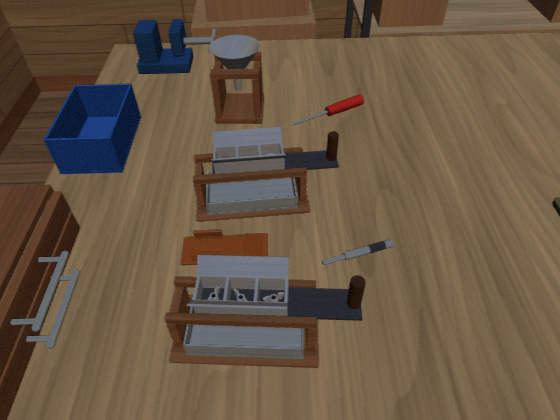

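The wing-nut hopper is the right one in scene (knob top about (396,177)) and the lower one in side (knob top about (357,279)); the bushing hopper is at scene (237,124) and side (333,135).

Run:
```python
import cv2,numpy as np
a=cv2.imread("pics/scene0.png")[160:360,275:415]; b=cv2.imread("pics/side0.png")[245:375,160:380]
a=cv2.resize(a,None,fx=3,fy=3,interpolation=2); b=cv2.resize(b,None,fx=2.0,fy=2.0,interpolation=2)
b=cv2.convertScaleAbs(b,alpha=1.5);a=cv2.convertScaleAbs(a,alpha=1.5)
c=np.zeros((600,800,3),np.uint8); w=360; b=cv2.resize(b,(380,int(b.shape[0]*380/b.shape[1])))
c[:600,:420]=a; c[:b.shape[0],420:]=b
cv2.imwrite("pics/crop1.png",c)
```

```text
(no output)
```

View pics/crop1.png

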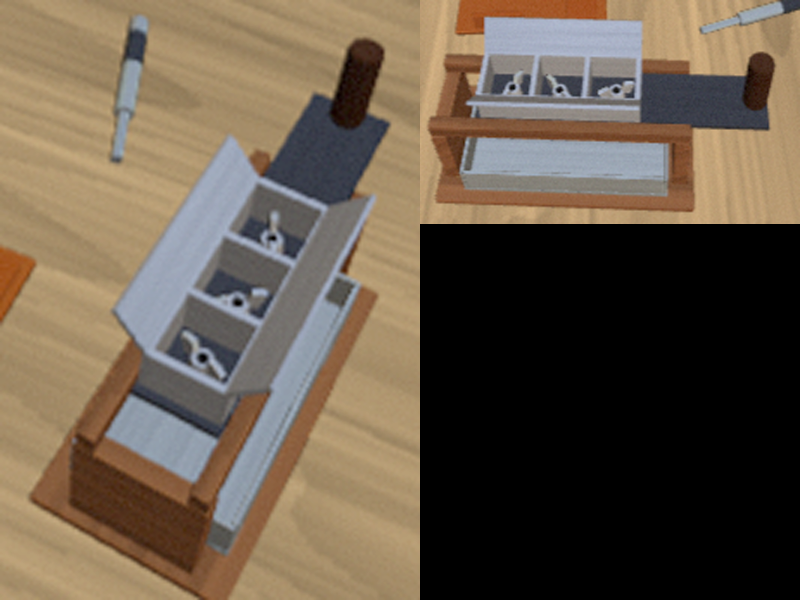

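The crop shows wing nuts in all three bays of this hopper. The knob top centre is at about scene (397,176) and side (357.5,280), and the foot board corners are visible.

```bash
cat > h.py <<'E'
import numpy as np,cv2
from plant import env,optics,order
def ray(s,u,v):
    d=np.array([(u-s["cx"])/s["fx"],-(v-s["cy"])/s["fy"],-1.]); return s["T"][:3,3],s["T"][:3,:3]@d
def onz(s,u,v,z):
    o,d=ray(s,u,v); return (o+d*(z-o[2])/d[2]).round(4)
def tri(r1,r2):
    A=np.c_[r1[1],-r2[1]]; t=np.linalg.lstsq(A,r2[0]-r1[0],rcond=None)[0]
    p,q=r1[0]+t[0]*r1[1],r2[0]+t[1]*r2[1]; return ((p+q)/2).round(4),np.linalg.norm(p-q).round(4)
E
python3 - <<'E'
from h import *
a,b=optics.snapshot("scene"),optics.snapshot("side")
for s,(x0,x1,y0,y1) in ((a,(380,415,165,210)),(b,(340,375,268,318))):
    c=s["color"][y0:y1,x0:x1].astype(int); m=((c.sum(2)<170)&(c[...,0]>c[...,2]+8)).astype(np.uint8)
    n,l,st,_=cv2.connectedComponentsWithStats(m); k=1+st[1:,4].argmax(); print(st[k]+[x0,y0,0,0,0])
    r=cv2.minAreaRect(np.argwhere(l==k)[:,::-1].astype(np.float32)); print(r[0][0]+x0,r[0][1]+y0,r[1:],(cv2.boxPoints(r)+[x0,y0]).round(1).tolist())
print("knobtop",onz(a,397,176.3,.14),onz(b,357.5,279.7,.14),tri(ray(a,397,176.3),ray(b,357.5,279.7)))
C=[onz(a,u/3+275,v/3+160,z) for u,v,z in((33,497,.008),(218,600,.008),(377,293,.008),(316,95,.085),(388,123,.085),(268,180,.085))]
print("board",C[:3],"gate",C[3:])
S=[onz(b,(u-420)/1.727+160,v/1.727+245,z) for u,v,z in((437,203,.0),(691,210,.0),(770,129,.085),(742,75,.085),(641,123,.085),(641,72,.085))]
print("side",S)
f=lambda p,q:(np.linalg.norm(p-q).round(4),np.degrees(np.arctan2(*(q-p)[1::-1])).round(2))
print(f(C[0],C[1]),f(C[2],C[1]),f(C[3],C[4]),f(C[3],C[5]),f(S[1],S[0]),f(S[2],S[3]),f(S[2],S[4]),f(S[3],S[5]))
E
```

```text
[386 173  17  30 334]
393.3324337005615 187.29459762573242 ((12.131043434143066, 30.070283889770508), 17.10272979736328) [[383.1, 199.9], [392.0, 171.1], [403.6, 174.7], [394.7, 203.4]]
[347 275  18  34 448]
355.3653841018677 291.6730766296387 ((14.708709716796875, 33.73197555541992), 11.309932708740234) [[344.8, 306.8], [351.5, 273.7], [365.9, 276.6], [359.3, 309.7]]
knobtop [0.5262 0.1585 0.14  ] [0.5246 0.156  0.14  ] (array([0.5254, 0.1576, 0.1405]), np.float64(0.0024))
board [array([0.7782, 0.0892, 0.008 ]), array([0.7839, 0.1923, 0.008 ]), array([0.5749, 0.2097, 0.008 ])] gate [array([0.5161, 0.1384, 0.085 ]), array([0.5183, 0.1814, 0.085 ]), array([0.5891, 0.1353, 0.085 ])]
side [array([0.785, 0.194, 0.   ]), array([0.5743, 0.2065, 0.    ]), array([0.5156, 0.182 , 0.085 ]), array([0.5307, 0.1333, 0.085 ]), array([0.614 , 0.1737, 0.085 ]), array([0.6123, 0.1275, 0.085 ])]
(np.float64(0.1033), np.float64(86.84)) (np.float64(0.2097), np.float64(-4.76)) (np.float64(0.0431), np.float64(87.07)) (np.float64(0.0731), np.float64(-2.43)) (np.float64(0.2111), np.float64(-3.4)) (np.float64(0.051), np.float64(-72.77)) (np.float64(0.0987), np.float64(-4.82)) (np.float64(0.0818), np.float64(-4.07))
```

```bash
cat >> h.py <<'E'
from scipy.spatial.transform import Rotation as Ro
def plan(goal,yaw,pos,rot):
    R=Ro.from_euler("xyz",rot,degrees=True); G=Ro.from_euler("xyz",[180,0,yaw],degrees=True)
    print("offset",(R.inv().apply(np.array(goal)-pos)/.25).round(4),"rot",((R.inv()*G).as_rotvec()/(np.pi/2)).round(4))
E
python3 - <<'E'
from h import *
plan([.332,.331,.23],170,[.14,.506,.248],[180,0,164.485])
plan([.5254,.1575,.20],176,[.332,.331,.23],[180,0,170])
E
```

```text
offset [-0.9273 -0.4691  0.072 ] rot [ 0.      0.     -0.0613]
offset [-0.8824 -0.5491  0.12  ] rot [ 0.      0.     -0.0667]
```

>>> send_rows(
  offset=[
    [-0.927,-0.469,0.072],
    [-0.927,-0.469,0.072],
    [-0.927,-0.469,0.072],
    [-0.927,-0.469,0.072],
    [-0.927,-0.469,0.072],
    [-0.927,-0.469,0.072],
    [-0.927,-0.469,0.072],
    [-0.927,-0.469,0.072],
    [-0.927,-0.469,0.072],
  ],
  rotation=[
    [0,0,-0.061],
    [0,0,-0.061],
    [0,0,-0.061],
    [0,0,-0.061],
    [0,0,-0.061],
    [0,0,-0.061],
    [0,0,-0.061],
    [0,0,-0.061],
    [0,0,-0.061],
  ],
  fingers=[0,0,0,0,0,0,0,0,0],
)

```text
clock: 0.95
tcp_pos: [0.3325, 0.3306, 0.2302]
ee_rot: [180.0, -0.0, 169.9]
contact_force: [0.4, -0.1, -0.9]
opening: 0.997
finger_force: 0.0
```

>>> send_rows(
  offset=[
    [-0.882,-0.549,0.12],
    [-0.882,-0.549,0.12],
    [-0.882,-0.549,0.12],
    [-0.882,-0.549,0.12],
    [-0.882,-0.549,0.12],
    [-0.882,-0.549,0.12],
    [-0.882,-0.549,0.12],
    [-0.882,-0.549,0.12],
    [-0.882,-0.549,0.12],
    [-0.882,-0.549,0.12],
    [-0.882,-0.549,0.12],
    [-0.882,-0.549,0.12],
  ],
  rotation=[
    [0,0,-0.067],
    [0,0,-0.067],
    [0,0,-0.067],
    [0,0,-0.067],
    [0,0,-0.067],
    [0,0,-0.067],
    [0,0,-0.067],
    [0,0,-0.067],
    [0,0,-0.067],
    [0,0,-0.067],
    [0,0,-0.067],
    [0,0,-0.067],
  ],
  fingers=[0,0,0,0,0,0,0,0,0,0,0,0],
)

```text
clock: 1.95
tcp_pos: [0.5245, 0.1588, 0.2006]
ee_rot: [180.0, -0.0, 176.2]
contact_force: [-0.0, -0.3, 0.2]
opening: 1.002
finger_force: 0.0
```

Run:
```python
from h import *
o=env.observe(); print(o)
plan([.5254,.1575,.12],176,o["tcp_pos"],o["ee_rot"])
s=optics.snapshot("wrist"); cv2.imwrite("pics/w1.png",s["color"][:,:,::-1])
print(s["T"].round(3),s["fx"])
```

```text
{'clock': 1.95, 'joint_pos': array([ 1.68338718e+01,  1.85151916e+01, -1.00203163e+01,  6.14626175e+01,
        1.80064767e-02,  2.06819080e+01]), 'joint_velocities': array([-0.38474089,  0.02259956,  0.25409376, -0.19279818, -0.19382508,
       -0.0400559 ]), 'tau': array([-1.13001354e-01, -4.31638885e+01,  2.46519202e+01, -5.40558431e-04,
       -2.34286264e-03,  3.21348416e-03]), 'tcp_pos': array([0.52454151, 0.15880646, 0.20064629]), 'ee_rot': array([ 1.79982492e+02, -4.60573251e-03,  1.76151965e+02]), 'contact_force': array([-0.02581992, -0.27152326,  0.1758554 ]), 'wrist_torque': array([-0.02168022, -0.02091864, -0.00610829]), 'finger_force': 0.0, 'opening': 1.0018039171115332}
offset [-0.0038 -0.0051  0.3226] rot [ 0.0002 -0.0001  0.0017]
[[ 0.068 -0.956 -0.285  0.451]
 [ 0.998  0.065  0.019  0.163]
 [ 0.    -0.286  0.958  0.327]
 [ 0.     0.     0.     1.   ]] 300.95958988611653
```

View pics/w1.png

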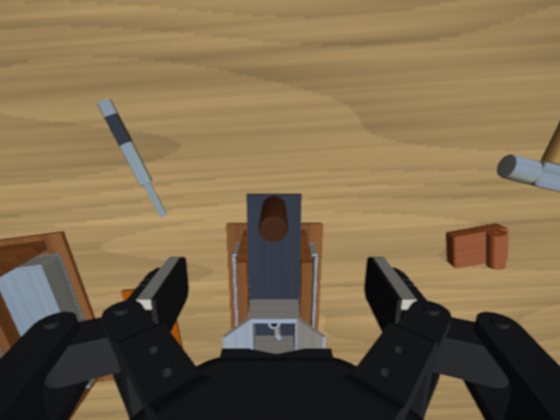

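The wrist view shows the knob (about (273,220)) centred between the fingers (midline about 276), with the gate strip upright in the image, so yaw is right. Lower and grip.

>>> send_rows(
  offset=[
    [-0.004,-0.003,0.16],
    [-0.004,-0.003,0.32],
    [-0.004,-0.003,0.32],
    [-0.004,-0.003,0.32],
    [-0.004,-0.003,0.32],
    [-0.004,-0.003,0.32],
    [-0.004,-0.003,0.32],
    [-0.004,-0.003,0.32],
    [-0.004,-0.003,0.32],
    [-0.004,-0.003,0.32],
    [-0.004,-0.003,0.32],
    [-0.004,-0.003,0.32],
    [-0.004,-0.003,0.32],
    [-0.004,-0.003,0.32],
    [-0.004,-0.003,0.32],
    [-0.004,-0.003,0.32],
  ],
  rotation=[
    [0,0,0],
    [0,0,0],
    [0,0,0],
    [0,0,0],
    [0,0,0],
    [0,0,0],
    [0,0,0],
    [0,0,0],
    [0,0,0],
    [0,0,0],
    [0,0,0],
    [0,0,0],
    [0,0,0],
    [0,0,0],
    [0,0,0],
    [0,0,0],
  ],
  fingers=[0,0,0,0,0.5,1,1,1,1,1,1,1,1,1,1,1],
)

```text
clock: 3.33
tcp_pos: [0.5272, 0.1566, 0.1215]
ee_rot: [180.0, 0.1, 176.0]
contact_force: [-1.6, 0.7, 6.7]
opening: 0.215
finger_force: 58.3
```

>>> send_rows(
  offset=[
    [-0.004,0,0],
    [-0.008,0,0],
    [-0.012,0,0],
    [-0.012,0,0],
    [-0.012,0,0],
  ],
  rotation=[
    [0,0,0],
    [0,0,0],
    [0,0,0],
    [0,0,0],
    [0,0,0],
  ],
  fingers=[1,1,1,1,1],
)

```text
clock: 3.75
tcp_pos: [0.5287, 0.1565, 0.1215]
ee_rot: [180.0, -0.1, 176.0]
contact_force: [-3.8, -0.8, 8.9]
opening: 0.216
finger_force: 58.6
```

>>> send_rows(
  offset=[
    [-0.004,0,0],
    [-0.008,0,0],
    [-0.012,0,0],
    [-0.012,0,0],
    [-0.012,0,0],
  ],
  rotation=[
    [0,0,0],
    [0,0,0],
    [0,0,0],
    [0,0,0],
    [0,0,0],
  ],
  fingers=[1,1,1,1,1],
)

```text
clock: 4.17
tcp_pos: [0.5288, 0.1564, 0.1214]
ee_rot: [179.9, -0.4, 176.0]
contact_force: [-11.8, 1.2, 15.1]
opening: 0.216
finger_force: 59.2
```

>>> send_rows(
  offset=[
    [0.02,0,-0.004],
    [0.044,0,-0.004],
    [0.068,0,-0.004],
    [0.092,0,-0.004],
    [0.116,0,-0.004],
    [0.14,0,-0.004],
    [0.164,0,-0.004],
    [0.188,0,-0.004],
    [0.212,0,-0.004],
    [0.236,0,-0.004],
    [0.26,0,-0.004],
    [0.284,0,-0.004],
    [0.308,0,-0.004],
    [0.332,0,-0.004],
    [0.35,0,-0.004],
    [0.366,0,-0.004],
    [0.38,0,-0.004],
    [0.38,0,-0.004],
    [0.38,0,-0.004],
    [0.38,0,-0.004],
  ],
  rotation=[
    [0,0,0],
    [0,0,0],
    [0,0,0],
    [0,0,0],
    [0,0,0],
    [0,0,0],
    [0,0,0],
    [0,0,0],
    [0,0,0],
    [0,0,0],
    [0,0,0],
    [0,0,0],
    [0,0,0],
    [0,0,0],
    [0,0,0],
    [0,0,0],
    [0,0,0],
    [0,0,0],
    [0,0,0],
    [0,0,0],
  ],
  fingers=[1,1,1,1,1,1,1,1,1,1,1,1,1,1,1,1,1,1,1,1],
)

```text
clock: 5.83
tcp_pos: [0.4367, 0.1627, 0.1215]
ee_rot: [-180.0, -0.1, 176.0]
contact_force: [-0.5, -2.5, 8.2]
opening: 0.213
finger_force: 60.0
```

>>> send_rows(
  offset=[
    [0.007,0,0],
    [0.014,0,0],
    [0.014,0,0],
    [0.014,0,0],
    [0.014,0,0],
    [0.014,0,0],
  ],
  rotation=[
    [0,0,0],
    [0,0,0],
    [0,0,0],
    [0,0,0],
    [0,0,0],
    [0,0,0],
  ],
  fingers=[1,1,1,1,1,1],
)

```text
clock: 6.33
tcp_pos: [0.4339, 0.1629, 0.1214]
ee_rot: [-180.0, -0.0, 176.0]
contact_force: [1.1, -2.1, 6.7]
opening: 0.218
finger_force: 60.0
```

Run:
```python
from h import *
a=optics.snapshot("scene")["color"][:,:,::-1][150:350,275:415]; b=optics.snapshot("side")["color"][:,:,::-1][245:375,160:380]
c=np.zeros((600,800,3),np.uint8)
c[:,:420]=cv2.resize(a,(420,600),interpolation=2); c[:225,420:]=cv2.resize(b,(380,225),interpolation=2)
cv2.imwrite("pics/crop2.png",cv2.convertScaleAbs(c,alpha=1.5))
```

```text
(no output)
```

View pics/crop2.png

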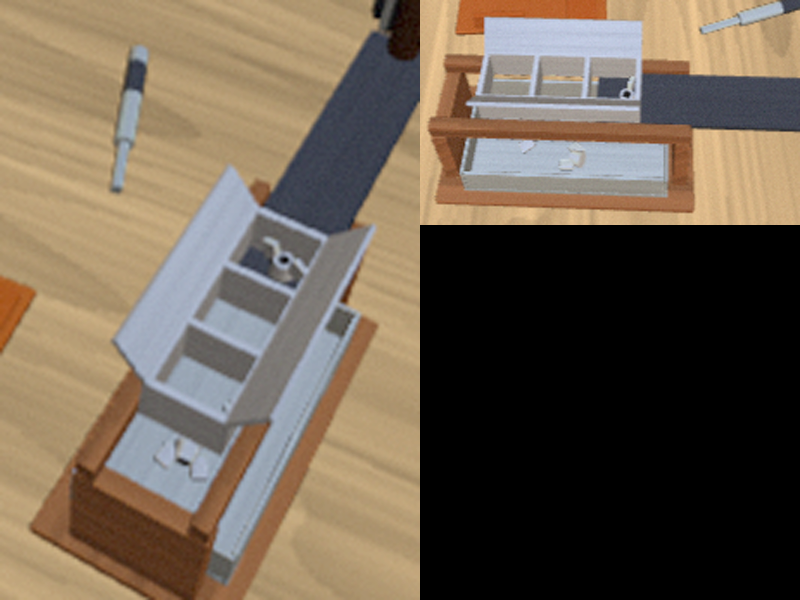

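Far and middle bays are empty, with two nuts in the dish (side crop about (528,147) and (572,158)). The near nut is still in its bay. Push home.

>>> send_rows(
  offset=[
    [-0.02,0,0],
    [-0.044,0,0],
    [-0.068,0,0],
    [-0.092,0,0],
    [-0.116,0,0],
    [-0.14,0,0],
    [-0.164,0,0],
    [-0.188,0,0],
    [-0.212,0,0],
    [-0.236,0,0],
    [-0.26,0,0],
    [-0.284,0,0],
    [-0.308,0,0],
    [-0.332,0,0],
    [-0.35,0,0],
    [-0.366,0,0],
    [-0.38,0,0],
    [-0.39,0,0],
    [-0.39,0,0],
    [-0.39,0,0],
  ],
  rotation=[
    [0,0,0],
    [0,0,0],
    [0,0,0],
    [0,0,0],
    [0,0,0],
    [0,0,0],
    [0,0,0],
    [0,0,0],
    [0,0,0],
    [0,0,0],
    [0,0,0],
    [0,0,0],
    [0,0,0],
    [0,0,0],
    [0,0,0],
    [0,0,0],
    [0,0,0],
    [0,0,0],
    [0,0,0],
    [0,0,0],
  ],
  fingers=[1,1,1,1,1,1,1,1,1,1,1,1,1,1,1,1,1,1,1,1],
)

```text
clock: 8.1
tcp_pos: [0.5287, 0.1565, 0.1214]
ee_rot: [180.0, -0.3, 176.0]
contact_force: [-4.3, 0.8, 9.9]
opening: 0.217
finger_force: 60.9
```

Home. Open, then rise.

>>> send_rows(
  offset=[
    [0,0,0],
    [0,0,0],
    [0,0,0],
    [0,0,0],
    [0,0,0],
    [0,0,0],
    [0,0,0],
    [0,0,0],
    [0,0,0],
    [0,0,-0.1],
    [0,0,-0.2],
    [0,0,-0.3],
    [0,0,-0.4],
    [0,0,-0.5],
    [0,0,-0.5],
    [0,0,-0.5],
  ],
  rotation=[
    [0,0,0],
    [0,0,0],
    [0,0,0],
    [0,0,0],
    [0,0,0],
    [0,0,0],
    [0,0,0],
    [0,0,0],
    [0,0,0],
    [0,0,0],
    [0,0,0],
    [0,0,0],
    [0,0,0],
    [0,0,0],
    [0,0,0],
    [0,0,0],
  ],
  fingers=[0,0,0,0,0,0,0,0,0,0,0,0,0,0,0,0],
)

```text
clock: 9.43
tcp_pos: [0.5327, 0.1565, 0.248]
ee_rot: [179.9, 0.2, 176.0]
contact_force: [-0.1, 0.5, -0.8]
opening: 1.0
finger_force: 0.0
```

Run:
```python
from h import *
b=optics.snapshot("side")["color"][:,:,::-1][100:375,160:380]
cv2.imwrite("pics/crop3.png",cv2.convertScaleAbs(cv2.resize(b,(440,550),interpolation=2),alpha=1.5))
```

```text
(no output)
```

View pics/crop3.png

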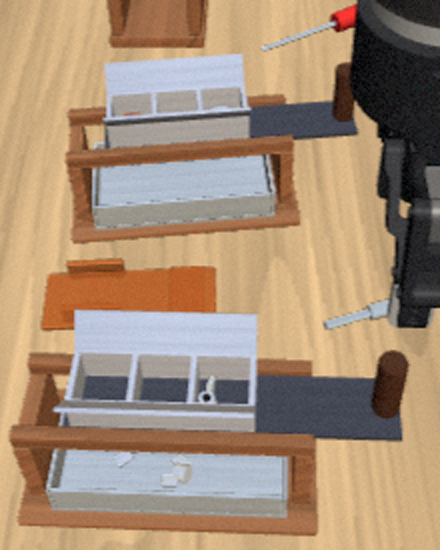

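The gate is home, two nuts are in the dish, the near nut is in its bay, the gripper is clear, and the bushing gate has not moved.

```bash
python3 -c "
from plant import order; print(order.sign_off())"
```

```text
the job is handed in; nothing more can be done
None
```

The job is handed in: the far and middle wing nuts are in the dish, the near one is still in its bay, the wing-nut gate is home and released, and the bushing gate was left shut; sign-off returned no verdict.

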